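# Refit the tine comb of the dish drainer

### The job

The tine comb of the dish drainer has been washed and stands on the worktop: refit it. Lower it over the drainer's loose slotted rail so that every tooth enters its own slot and the bar lies flat on the rail, then slide comb and rail along the channel, fully home under the keeper at the end of the tray, and let go. The teeth snap easily: feel for the slots with a light touch and never force it, and leave the cup, the glass and the brush where they are.

Things in the scene. Friction and masses are not known exactly. Their poses are not given: they have to be found in the camera images.
- comb: Loose teal tine comb, 0.1-0.2 kg, upright on its teeth. Origin: middle of the row of tooth tips; y along the row, z up; fits either way round. mm: 7 teeth at y = 0, +-24, +-48, +-72, each 4 thick (y) x 22 wide (x) x 14 long; above them a bar 26 x 220 x 8, z 14-22. Grip it by the middle tab: 12 thick (x) x 40 (y), z 22-64. Wire hoops to z 72 at y = +-48, +-72, +-96.
- drainer: Fixed light grey drip tray, 210 (x) x 340 (y) mm, rim 30. Origin: centre of its underside; z up. A channel runs along y at x = -35 mm. In it lies a dark grey slotted rail, 40 x 200 mm, top at z 28, that slides along y against about 5 N of friction, on a soft rubber strip (yields 1 mm per 4 N, 3 mm at most). More than 30 N between comb and drainer (or 15 N from the robot itself) does damage.
- home (a point): Fixed point of the drainer, axes as the drainer's: where the comb's origin is when home (bar flat on the rail, rail against its rubber end stop). The rail has 7 through slots, 6.5 (y) x 26 (x) mm, pitch 24, middle slot in its middle. The rail's middle was left 14 to 37 mm short of this point (towards -y); where exactly is not measured: feel for it.
- keeper (a point): Fixed point on the drainer: middle of the edge of the keeper's lip, at its underside, 99 mm to +y of home and 39 mm above the tray's underside. The lip (44 wide) reaches from here to +y; the seated bar passes 3 mm below it and ends 11 mm under it when home.
- espresso_cup: Bystander: small blue-grey cup, 63 mm wide, 50 high, standing in the tray behind the channel, handle beside it. Origin: centre of its foot.
- tumbler: Bystander: clear glass, 80 mm wide, 91 high, standing behind the drainer. Origin: centre of its foot.
- dish_brush: Bystander: pale dish brush, 48 x 210 x 42 mm, lying behind the drainer. Origin: centre of its underside.

How it is judged:
By the outcome, as a careful person would: the job done as asked, in the order asked, and still so for the second after the job is handed in, with the robot touching nothing.
It also fails if it takes over 61 s, if anything falls off the work surface, if the arm or the gripper's body presses on something with over 40 N, if the wrist force passes 120 N, or if a joint passes its speed limit or range.

### The arm

A 6-joint arm with a two-finger parallel gripper is mounted at the origin on a cart in front of the work surface, level with it; the furniture and walls round the work are solid. World frame = base frame: x ahead of the robot, y to its left, z up, the work surface at z = 0. Lengths are in m, angles in rad, forces in N, time in s.
With the tool pointing down it reaches from about 0.3 to 0.875 m from the base axis. Payload 6.4 kg.
Tool frame: the origin (TCP) lies on the mounting face of the last link; the fingertips stand 173 mm ahead of it and the grasp point (between the pads) lies 155 mm ahead of it (ctrl.grip_point_offset is the distance from the TCP to the grasp point, in m); z points along the fingers, y is the line along which they close (so a half turn about z gives the same grasp; the last joint's range is limited). The gripper opens to 85 mm and grips with 20 to 120 N. Pads are 22 mm wide; open, the fingers measure 114 mm over their backs; the gripper's body (76 mm by 85 mm) begins 54 mm behind the grasp point. The pads swing forward as they close: fully open they stand 13 mm farther back than shut.
Start: joints at [1.132, 0.181, 1.607, -0, 1.354, -0.206], TCP at [0.133, 0.56, 0.405] pointing down, gripper open.
Joint ranges: [-2.99, 2.99], [-0.89, 2.07], [0.3, 2.58], [-1.14, 4.28], [0, 2.63], [-3.12, 3.12]. Speed limits (rad/s): [2.57, 2.57, 3.01, 3.14, 3.14, 3.14].

### API

Orientations are given as a unit quaternion [w, x, y, z].
In Python, from bench import status, imaging, ctrl, models gives the robot as it stands.
- The arm moves only by the tool send_rows, never from a script. Its argument "commands" is a list that holds one entry, the list of rows, each a list of 6 numbers: the shift along the tool's x, y, z normalised to -1 to 1, where 1 is 3 cm, then the turn, a rotation vector about the tool's x, y, z normalised to -1 to 1, where 1 is 0.1 rad. A call has 1 to 8 rows; each row shifts and turns the commanded pose from where the row before left it, along the tool's axes as they then stand; what a row does not reach is not made up. A row lasts 1/12 s, in which the tool goes at most 41.7 mm and 7.16 degrees, less where a joint would pass 70% of its speed; a pose out of reach is approached as far as the arm can. A call with a number of a shift or a turn outside -1 to 1 is refused whole. A call with a gripper value outside its range is refused whole. "jaw" is the opening, from 0 (shut) to 1 (fully open), set as the call begins (left out, the last holds). The fingers move at their own pace and stop on an object; the grip force is fixed at half the most. Time passes only in rows, so rows that do not move let the fingers close. It gives the time, the measured TCP pose, the force, the opening and the grip force at its end, in the units of the state.
- status.get_obs(): the state, without advancing time (a new reading comes with each control period).
- imaging.camera(name): name is "scene" or "side" or "wrist"; returns a dict with "image" (384x512x3 uint8, blue, green, red), "depth" (384x512 float32, m along the optical axis (not along the pixel's ray), 0 where there is no reading), "mtx" (3x3 intrinsics, pixels), "pose" (4x4, takes a point from camera to world coordinates). Camera axes: x right, y down, z forward; pixel columns grow to the right and rows downward; lengths in m; the calibration is good to about 2 mm. A picture is of the moment at which its call begins.
- ctrl.hand_in(): hands the job in; it is judged then, once.
Trained networks look in a picture, given as the dict that the camera call returned (one of the last four; its "shot" number tells which), for a name from the list of things; names that differ only in an ending like _2 or _b are one class to them, and where a whole thing is asked for, a point or a joint stands for the part that bears it (a point fixed in the world has none). Each returns a list of dicts, best first, with "confidence" (0 to 1); they miss things now and then, are a little off and sometimes report something else, mostly with a low value. They report only what shows in the picture. A call takes as long as a camera call.
- models.recognise(picture, name): "centre" ([column, row] in pixels, amid what is visible of it).
- models.regions_of(picture, name): "region" (384x512 bool, what is visible of it) and "centre" ([column, row] in pixels, amid what is visible of it).
The state is a dict: "time_s": time; "q": joint angles; "dq": joint speeds; "joint_efforts": joint torques, N m; "eef_pos": TCP position; "eef_rot": TCP orientation; "wrist_force": force on the tool from outside, world axes, zero at the start; "torque": the same for the moment, N m; "opening": opening from 0.0 (shut) to 1.0 (fully open); "grasp_force": force on a finger pad.
Only numpy, scipy, OpenCV 4.12 (cv2) and the standard library are available. Lean on these libraries where they do the work, as an engineer would, in place of code of your own. Each camera call takes 0.05 s, during which the arm holds its last target. There are 200 camera calls.

## Working session

There is one attempt and no reset: what is moved stays moved. The work goes in short steps, Python scripts to look and compute and a tool call to move; the robot and the scene stay as the last step left them, time stands still between calls to the robot, and variables do not carry over. Pictures are saved under pics/ and viewed, at most 10 in all, crops included, and the job is handed in when it is done.

Besides the shell and the picture viewer there is one more tool, called in YAML: its name, and indented under it one key for each argument. send_rows: Moves the arm, as the interface text tells. Its arguments: {"type":"object","properties":{"commands":{"type":"array"},"jaw":{"type":"number"}},"required":["commands"]}

```bash
mkdir -p pics
cat > h.py <<'E'
import numpy as np, cv2
from bench import status, imaging, ctrl, models
def pts(p,mask):
    v,u=np.nonzero(mask&(p["depth"]>0)); z=p["depth"][v,u]; K=p["mtx"]
    c=np.stack([(u-K[0,2])*z/K[0,0],(v-K[1,2])*z/K[1,1],z,np.ones_like(z)])
    return (p["pose"]@c)[:3].T
def proj(p,w):
    c=np.linalg.inv(p["pose"])@np.r_[w,1]; q=p["mtx"]@c[:3]; return q[:2]/q[2]
E
python3 - <<'E'
from h import *
ims=[]
for n in ["scene","side"]:
    p=imaging.camera(n); ims.append(p["image"])
    for o in ["comb","drainer","keeper","espresso_cup","tumbler","dish_brush"]:
        for r in models.regions_of(p,o)[:2]:
            P=pts(p,r["region"])
            if len(P): print(n,o,round(r["confidence"],2),r["centre"],len(P),np.percentile(P,[2,50,98],axis=0).round(3).tolist())
    np.savez(f"{n}.npz",**{k:p[k] for k in["image","depth","mtx","pose"]})
    cv2.imwrite(f"pics/{n}.png",p["image"])
o=status.get_obs(); print(o["time_s"],o["eef_pos"],o["eef_rot"],o["wrist_force"],ctrl.grip_point_offset)
E
```

```text
scene comb 0.63 [139.8, 176.7] 1526 [[0.414, 0.223, -0.0], [0.462, 0.312, 0.023], [0.518, 0.427, 0.069]]
scene drainer 0.76 [310.0, 301.2] 20733 [[0.373, -0.298, 0.009], [0.474, -0.139, 0.012], [0.615, 0.051, 0.062]]
scene keeper 0.95 [308.2, 300.9] 20434 [[0.373, -0.297, 0.009], [0.473, -0.139, 0.012], [0.613, 0.05, 0.048]]
scene espresso_cup 0.61 [351.7, 286.2] 1415 [[0.494, -0.239, 0.017], [0.532, -0.192, 0.044], [0.553, -0.162, 0.062]]
scene tumbler 0.74 [390.3, 196.4] 1932 [[0.705, -0.173, 0.007], [0.727, -0.138, 0.061], [0.782, -0.101, 0.092]]
scene dish_brush 0.72 [305.0, 167.6] 827 [[0.716, -0.065, 0.003], [0.739, 0.07, 0.033], [0.754, 0.129, 0.041]]
side comb 0.59 [166.7, 154.2] 960 [[0.416, 0.223, -0.001], [0.465, 0.31, 0.023], [0.516, 0.454, 0.071]]
side drainer 0.64 [238.1, 285.3] 13924 [[0.373, -0.299, 0.007], [0.48, -0.142, 0.012], [0.614, 0.051, 0.052]]
side keeper 0.83 [238.9, 284.7] 14091 [[0.372, -0.299, 0.007], [0.48, -0.143, 0.012], [0.615, 0.053, 0.048]]
side espresso_cup 0.74 [268.7, 290.1] 1009 [[0.496, -0.24, 0.01], [0.528, -0.182, 0.043], [0.554, -0.13, 0.062]]
side tumbler 0.67 [351.3, 232.7] 1615 [[0.707, -0.174, 0.005], [0.742, -0.137, 0.058], [0.783, -0.098, 0.092]]
side dish_brush 0.61 [302.2, 186.1] 635 [[0.719, -0.064, 0.003], [0.742, 0.067, 0.033], [0.756, 0.129, 0.041]]
0.7 [0.13262713 0.55950509 0.40469283] [ 4.57934609e-06  1.16106844e-01  9.93236729e-01 -5.89732495e-06] [ 0.62801467 -0.0595051   0.14595347] 0.1547
```

View pics/scene.png

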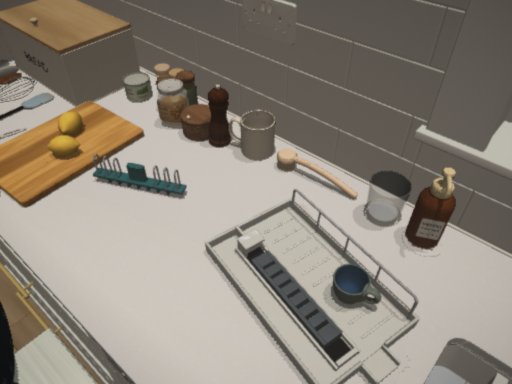

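Run:
```python
from h import *
p=dict(np.load("scene.npz")); P=pts(p,np.ones((384,512),bool))
full=np.full((384,512,3),np.nan); v,u=np.nonzero(p["depth"]>0); full[v,u]=P
# comb: tab top points z .055-.068, bar top z .018-.026
S=P[(P[:,0]>.38)&(P[:,0]<.56)&(P[:,1]>.19)&(P[:,1]<.47)]
b=S[(S[:,2]>.017)&(S[:,2]<.026)]; c,(sz),a=cv2.minAreaRect((b[:,:2]*1000).astype(np.float32)); print("bar",c,sz,a,len(b))
m=b[:,:2].mean(0);d=np.linalg.svd(b[:,:2]-m,full_matrices=False)[2][0];print(m,d)
t=S[(S[:,2]>.04)&(S[:,2]<.069)]
print(len(t)); np.set_printoptions(suppress=True,precision=3)
# drainer: footprint
D=P[(P[:,0]>.33)&(P[:,0]<.66)&(P[:,1]>-.35)&(P[:,1]<.1)]
r=D[(D[:,2]>.004)&(D[:,2]<.06)]; print("drn",cv2.minAreaRect((r[:,:2]*1000).astype(np.float32)))
rim=D[(D[:,2]>.027)&(D[:,2]<.033)];print("rim",cv2.minAreaRect((rim[:,:2]*1000).astype(np.float32)))
```

```text
bar (469.25457763671875, 341.9073181152344) (255.84579467773438, 178.0826873779297) 89.98028564453125 934
[0.46207552 0.34326025] [ 0.24491252 -0.96954518]
441
drn ((492.4259338378906, -133.22885131835938), (292.0558166503906, 430.772705078125), 1.4855092763900757)
rim ((493.48382568359375, -115.80787658691406), (340.35736083984375, 211.6437225341797), 76.08916473388672)
```

The scene view shows the teal comb at about (140,180), the drainer's dark rail from (255,255) to (345,340), and the keeper, a white block, at (250,242). The cup at (350,285) stands clear of the channel. The rim fit of 340 x 212 mm matches the given size.

Run:
```python
from h import *
np.set_printoptions(suppress=True,precision=4)
for n in["scene","side"]:
    p=dict(np.load(n+".npz")); im=p["image"].astype(int); 
    P=pts(p,np.ones((384,512),bool)); v,u=np.nonzero(p["depth"]>0); C=im[v,u]
    teal=(C[:,1]-C[:,2]>15)&(C[:,0]-C[:,2]>15)&(P[:,0]>.38)&(P[:,0]<.56)&(P[:,1]>.17)&(P[:,1]<.47)
    T=P[teal]; b=T[(T[:,2]>.019)&(T[:,2]<.025)]
    print(n,len(T),len(b),"bar",cv2.minAreaRect((b[:,:2]*1000).astype(np.float32)))
    t=T[(T[:,2]>.058)&(T[:,2]<.067)]; 
    m=np.median(t[:,:2],axis=0); t=t[np.linalg.norm(t[:,:2]-m,axis=1)<.03]; print("tabtop",len(t),m,cv2.minAreaRect((t[:,:2]*1000).astype(np.float32)))
    D=(P[:,0]>.33)&(P[:,0]<.66)&(P[:,1]>-.35)&(P[:,1]<.1)
    rim=P[D&(P[:,2]>.027)&(P[:,2]<.033)]; print("rim",cv2.minAreaRect((rim[:,:2]*1000).astype(np.float32)))
    c=np.array([.4935,-.1158]); a=np.radians(76.09-90); R=np.array([[np.cos(a),-np.sin(a)],[np.sin(a),np.cos(a)]])
    L=(P[:,:2]-c)@R
    s=(C.max(1)<85)&(P[:,2]>.022)&(P[:,2]<.033)&(abs(L[:,0]+.035)<.03)&(abs(L[:,1])<.165)
    print("rail",s.sum(),np.percentile(L[s],[1,50,99],axis=0), np.median(P[s][:,2]),cv2.minAreaRect((L[s]*1000).astype(np.float32)))
    k=(P[:,2]>.036)&(P[:,2]<.06)&(abs(L[:,0]+.035)<.04)&(L[:,1]>0)&(L[:,1]<.17)
    print("keep",k.sum(),np.percentile(L[k],[1,50,99],axis=0),np.percentile(P[k][:,2],[5,50,95]))
```

```text
scene 671 575 bar ((463.9927673339844, 318.2594909667969), (27.468896865844727, 217.8845977783203), 25.01205825805664)
tabtop 69 [0.4618 0.318 ] ((463.2453308105469, 317.7108459472656), (12.972630500793457, 36.86335372924805), 25.531225204467773)
rim ((493.48382568359375, -115.80787658691406), (340.35736083984375, 211.6437225341797), 76.08916473388672)
rail 1778 [[-0.0556 -0.1146]
 [-0.037  -0.0352]
 [-0.0196  0.1042]] 0.02842145549120173 ((-38.29621124267578, 22.336036682128906), (38.54508972167969, 275.05621337890625), 0.6778284311294556)
keep 347 [[-0.0572  0.0984]
 [-0.0368  0.1129]
 [-0.0143  0.149 ]] [0.0413 0.0462 0.0479]
side 612 364 bar ((463.6905212402344, 319.886474609375), (29.13008689880371, 221.7312469482422), 25.957782745361328)
tabtop 52 [0.4637 0.316 ] ((464.2901611328125, 318.1298828125), (15.962846755981445, 38.856441497802734), 18.365020751953125)
rim ((494.0883483886719, -115.36418151855469), (341.3246765136719, 209.88894653320312), 76.0173110961914)
rail 578 [[-0.0543 -0.1142]
 [-0.0346 -0.0208]
 [-0.0168  0.1089]] 0.027312918136179032 ((-35.33538818359375, 0.9002914428710938), (231.80149841308594, 38.19096374511719), 89.87606811523438)
keep 230 [[-0.0559  0.0986]
 [-0.0345  0.1121]
 [-0.013   0.1324]] [0.0428 0.0459 0.0483]
```

send_rows:
  commands:
    - [[-0.9, -0.378, 0.2, 0, 0, 0], [-0.9, -0.378, 0.2, 0, 0, 0], [-0.9, -0.378, 0.2, 0, 0, 0], [-0.9, -0.378, 0.2, 0, 0, 0], [-0.9, -0.378, 0.2, 0, 0, 0], [-0.9, -0.378, 0.2, 0, 0, 0], [-0.9, -0.378, 0.2, 0, 0, 0]]
  jaw: 0.7

```text
time_s: 1.28
eef_pos: [0.2992, 0.4377, 0.3626]
eef_rot: [0.0, 0.116, 0.993, 0.0]
wrist_force: [1.3, 0.3, -0.9]
opening: 0.697
grasp_force: 0.0
```

send_rows:
  commands:
    - [[-0.9, -0.378, 0.2, 0, 0, 0], [-0.9, -0.378, 0.2, 0, 0, 0], [-0.9, -0.378, 0.2, 0, 0, 0], [-0.9, -0.378, 0.2, 0, 0, 0], [-0.9, -0.378, 0.2, 0, 0, 0], [-0.9, -0.378, 0.2, 0, 0, 0], [-0.9, -0.378, 0.2, 0, 0, 0]]

```text
time_s: 1.87
eef_pos: [0.4649, 0.3168, 0.3205]
eef_rot: [0.0, 0.116, 0.993, 0.0]
wrist_force: [0.1, 1.6, 0.0]
opening: 0.698
grasp_force: 0.0
```

send_rows:
  commands:
    - [[0, 0, 0, 0, 0, 1], [0, 0, 0, 0, 0, 1], [0, 0, 0, 0, 0, 1], [0, 0, 0, 0, 0, 1], [0, 0, 0, 0, 0, 1], [0, 0, 0, 0, 0, 1], [0, 0, 0, 0, 0, 1], [0, 0, 0, 0, 0, 1]]

```text
time_s: 2.53
eef_pos: [0.4639, 0.3178, 0.3207]
eef_rot: [0.0, 0.496, 0.868, 0.0]
wrist_force: [0.6, -0.1, -0.2]
opening: 0.698
grasp_force: 0.0
```

send_rows:
  commands:
    - [[0, 0, 0, 0, 0, 0.97], [0, 0, 0, 0, 0, 0], [0, 0, 0, 0, 0, 0]]

```text
time_s: 2.78
eef_pos: [0.4638, 0.3178, 0.3207]
eef_rot: [0.0, 0.534, 0.845, 0.0]
wrist_force: [-0.3, -0.1, -0.3]
opening: 0.704
grasp_force: 0.0
```

```bash
cat >> h.py <<'E'
from scipy.spatial.transform import Rotation as Ro
np.set_printoptions(suppress=True,precision=4)
def Rt(o): q=o["eef_rot"]; return Ro.from_quat([q[1],q[2],q[3],q[0]])
def togo(xyz,yaw_deg):
    "shift (mm, units) in tool axes and turn to a tool-down pose with tool y at yaw"
    o=status.get_obs(); R=Rt(o); d=R.inv().apply(np.array(xyz)-o["eef_pos"])
    c,s=np.cos(np.radians(yaw_deg)),np.sin(np.radians(yaw_deg))
    G=Ro.from_matrix(np.array([[-s,c,0],[c,s,0],[0,0,-1]]).T@np.eye(3)) if 0 else Ro.from_matrix(np.column_stack([[-s,c,0],[c,s,0],[0,0,-1]]))
    print("t",o["time_s"],"pos",o["eef_pos"],"yaw",np.degrees(np.arctan2(*R.as_matrix()[[1,0],1])),"F",o["wrist_force"],"op",o["opening"],o["grasp_force"])
    print("shift mm",d*1000,"units",d/.03,"turn units",(R.inv()*G).as_rotvec()/.1)
E
python3 - <<'E'
from h import *
togo([.464,.3185,.20],25.3)
p=imaging.camera("wrist"); cv2.imwrite("pics/w1.png",p["image"])
im=p["image"].astype(int);P=pts(p,np.ones((384,512),bool)); v,u=np.nonzero(p["depth"]>0); C=im[v,u]
teal=(C[:,1]-C[:,2]>15)&(C[:,0]-C[:,2]>15)&(P[:,0]>.38)&(P[:,0]<.56)&(P[:,1]>.17)&(P[:,1]<.47)
for lo,hi in[(.019,.025),(.06,.067)]:
    T=P[teal&(P[:,2]>lo)&(P[:,2]<hi)]
    if len(T)>5: print(lo,len(T),cv2.minAreaRect((T[:,:2]*1000).astype(np.float32)))
E
```

```text
t 2.7833 pos [0.4638 0.3178 0.3207] yaw 25.430896756569993 F [-0.333  -0.1015 -0.2624] op 0.7037134152319985 0.0
shift mm [  0.5493   0.4203 120.7329] units [0.0183 0.014  4.0244] turn units [0.0007 0.0001 0.0228]
0.019 5249 ((462.55072021484375, 321.2622985839844), (25.736597061157227, 217.82362365722656), 25.3055419921875)
0.06 914 ((456.72174072265625, 332.446533203125), (13.744088172912598, 169.90184020996094), 26.94283676147461)
```

View pics/w1.png

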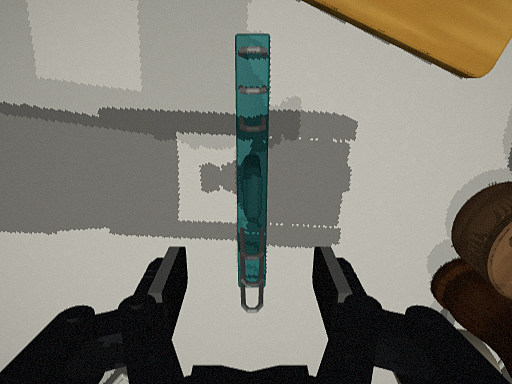

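The wrist view shows the comb centred between the open fingers: bar at column 252, rows 35–288, tab at about row 190. The yaw agrees at 25.3°, so I descend and grip.

send_rows:
  commands:
    - [[0.06, 0, 0.9, 0, 0, 0], [0, 0, 0.9, 0, 0, 0], [0, 0, 0.9, 0, 0, 0], [0, 0, 0.8, 0, 0, 0], [0, 0, 0.43, 0, 0, 0], [0, 0, 0, 0, 0, 0]]

```text
time_s: 3.33
eef_pos: [0.4616, 0.3188, 0.1997]
eef_rot: [-0.002, 0.535, 0.845, -0.002]
wrist_force: [-0.9, -1.5, -0.4]
opening: 0.701
grasp_force: 0.0
```

send_rows:
  commands:
    - [[0, 0, 0, 0, 0, 0], [0, 0, 0, 0, 0, 0], [0, 0, 0, 0, 0, 0], [0, 0, 0, 0, 0, 0], [0, 0, 0, 0, 0, 0], [0, 0, 0, 0, 0, 0], [0, 0, 0, 0, 0, 0], [0, 0, 0, 0, 0, 0]]
  jaw: 0

```text
time_s: 4.0
eef_pos: [0.4638, 0.3198, 0.2045]
eef_rot: [0.001, 0.535, 0.845, 0.001]
wrist_force: [-0.0, -0.6, 7.4]
opening: 0.132
grasp_force: 58.7
```

send_rows:
  commands:
    - [[0, 0, -0.5, 0, 0, 0], [0, 0, -0.9, 0, 0, 0], [0, 0, -0.9, 0, 0, 0], [0, 0, -0.9, 0, 0, 0], [0, 0, -0.5, 0, 0, 0], [0, 0, 0, 0, 0, 0], [0, 0, 0, 0, 0, 0]]

```text
time_s: 4.58
eef_pos: [0.4631, 0.3195, 0.3144]
eef_rot: [0.001, 0.535, 0.845, 0.001]
wrist_force: [-0.4, 1.3, -1.5]
opening: 0.128
grasp_force: 59.1
```

Run:
```python
from h import *
# channel middle: rail mid guess (-35,-25) in drainer frame, at height 0.3
a=np.radians(-13.95); R=np.array([[np.cos(a),-np.sin(a)],[np.sin(a),np.cos(a)]])
w=np.array([.4937,-.1156])+R@[-.0355,-.025]; print(w)
togo([*w,.3165],-13.95)
o=status.get_obs(); print(o["torque"])
p=imaging.camera("wrist"); cv2.imwrite("pics/w2.png",p["image"]); np.savez("w2.npz",**{k:p[k] for k in["image","depth","mtx","pose"]})
Rm=Rt(o); im=p["image"].astype(int);P=pts(p,np.ones((384,512),bool)); v,u=np.nonzero(p["depth"]>0); C=im[v,u]
L=Rm.inv().apply(P-o["eef_pos"])*1000
t=(C[:,1]-C[:,2]>15)&(C[:,0]-C[:,2]>15)&(abs(L[:,0])<140)&(abs(L[:,1])<30)&(L[:,2]>100)&(L[:,2]<210)
T=L[t]; print(t.sum(),np.percentile(T,[1,10,50,90,99],axis=0))
b=T[(T[:,2]>174)&(T[:,2]<186)]; print(len(b),cv2.minAreaRect(b[:,:2].astype(np.float32)),np.median(b[:,2]))
print(np.polyfit(b[:,0],b[:,2],1))
```

```text
[ 0.4532 -0.1313]
t 4.5833 pos [0.4631 0.3195 0.3144] yaw 25.27443111972436 F [-0.3926  1.311  -1.5428] op 0.12778888206943453 59.13371980190277
shift mm [-403.4225 -201.4025   -2.4063] units [-13.4474  -6.7134  -0.0802] turn units [ 0.0193 -0.0057  6.846 ]
[-0.0186  0.0305 -0.047 ]
13651 [[-76.3311 -13.9227 140.6111]
 [ -6.9526 -10.5931 141.7452]
 [ 48.2601  -1.3857 183.1034]
 [ 96.2309   7.9227 184.1484]
 [109.7377  11.209  185.067 ]]
10300 ((14.331581115722656, -1.398106575012207), (192.7732391357422, 25.93898582458496), 0.01937400922179222) 183.37310923465128
[  0.0011 183.2521]
```

View pics/w2.png

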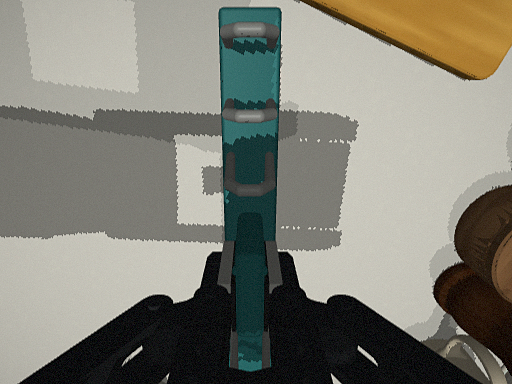

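The comb is held straight. The bar top is 183.3 mm ahead of the TCP, so the tips are about 205 mm ahead. Next I carry it beside the rail, over the front of the tray, and look at the slots.

send_rows:
  commands:
    - [[-0.4, -0.28, 0, 0, 0, 0], [-0.77, -0.534, 0, 0, 0, 0], [-0.77, -0.534, 0, 0, 0, 0], [-0.77, -0.534, 0, 0, 0, 0], [-0.77, -0.534, 0, 0, 0, 0], [-0.77, -0.534, 0, 0, 0, 0], [-0.77, -0.534, 0, 0, 0, 0], [-0.77, -0.534, 0, 0, 0, 0]]

```text
time_s: 5.3
eef_pos: [0.4268, 0.1097, 0.3117]
eef_rot: [-0.002, 0.535, 0.845, -0.001]
wrist_force: [1.3, 0.8, -1.8]
opening: 0.131
grasp_force: 59.0
```

send_rows:
  commands:
    - [[-0.77, -0.534, 0, 0, 0, 0], [-0.77, -0.534, 0, 0, 0, 0], [-0.77, -0.534, 0, 0, 0, 0], [-0.77, -0.534, 0, 0, 0, 0], [-0.77, -0.534, 0, 0, 0, 0], [-0.77, -0.534, 0, 0, 0, 0], [-0.77, -0.534, 0, 0, 0, 0], [-0.77, -0.534, 0, 0, 0, 0]]

```text
time_s: 5.97
eef_pos: [0.39, -0.1117, 0.312]
eef_rot: [-0.002, 0.535, 0.845, 0.0]
wrist_force: [0.2, -0.7, -2.4]
opening: 0.13
grasp_force: 59.0
```

send_rows:
  commands:
    - [[-0.77, -0.534, 0, 0, 0, 0], [-0.77, -0.534, 0, 0, 0, 0], [-0.4, -0.28, 0, 0, 0, 0], [0, 0, 0, 0, 0, 0.5], [0, 0, 0, 0, 0, 1], [0, 0, 0, 0, 0, 1], [0, 0, 0, 0, 0, 1], [0, 0, 0, 0, 0, 1]]

```text
time_s: 6.63
eef_pos: [0.3787, -0.1803, 0.3117]
eef_rot: [-0.002, 0.712, 0.702, -0.0]
wrist_force: [0.6, 0.1, -1.7]
opening: 0.132
grasp_force: 59.0
```

send_rows:
  commands:
    - [[0, 0, 0, 0, 0, 1], [0, 0, 0, 0, 0, 1], [0, 0, 0, 0, 0, 0.35], [0, 0, 0, 0, 0, 0], [0, 0, 0, 0, 0, 0]]

```text
time_s: 7.05
eef_pos: [0.3789, -0.1804, 0.3124]
eef_rot: [-0.001, 0.787, 0.616, -0.0]
wrist_force: [-0.0, 0.6, -1.7]
opening: 0.131
grasp_force: 59.0
```

```bash
cat >> h.py <<'E'
AD=np.radians(-13.95); RD=np.array([[np.cos(AD),-np.sin(AD)],[np.sin(AD),np.cos(AD)]]); CD=np.array([.4937,-.1156])
def rect(p,x0=-75,x1=5,y0=-150,y1=130,z=.028,s=4):
    "top view of plane z in drainer mm; rows = x, cols = y"
    yy,xx=np.meshgrid(np.arange(y0,y1,1/s),np.arange(x0,x1,1/s)); W=np.c_[xx.ravel(),yy.ravel()]/1000@RD.T+CD
    Q=np.c_[W,np.full(len(W),z),np.ones(len(W))]@np.linalg.inv(p["pose"]).T; q=Q[:,:3]@p["mtx"].T; q=(q[:,:2]/q[:,2:]).astype(np.float32)
    return cv2.remap(p["image"],q[:,0].reshape(xx.shape),q[:,1].reshape(xx.shape),cv2.INTER_LINEAR)
E
python3 - <<'E'
from h import *
togo([.38,-.18,.3165],-13.95)
p=imaging.camera("wrist"); np.savez("w3.npz",**{k:p[k] for k in["image","depth","mtx","pose"]})
out=[]
for n in["scene","side","w3"]:
    r=rect(dict(np.load(n+".npz")),s=2.8); out+=[cv2.convertScaleAbs(r,alpha=1.6)]
out=np.vstack(out); print(out.shape); cv2.imwrite("pics/rect.png",out[:, :800][:600])
cv2.imwrite("pics/w3.png",p["image"])
E
```

```text
t 7.05 pos [ 0.3789 -0.1804  0.3124] yaw -13.900877550418675 F [-0.0243  0.606  -1.7445] op 0.13098139392148206 58.98145258426666
shift mm [ 0.6437  0.9273 -4.146 ] units [ 0.0215  0.0309 -0.1382] turn units [-0.0262 -0.0138  0.0086]
(672, 784, 3)
```

View pics/rect.png

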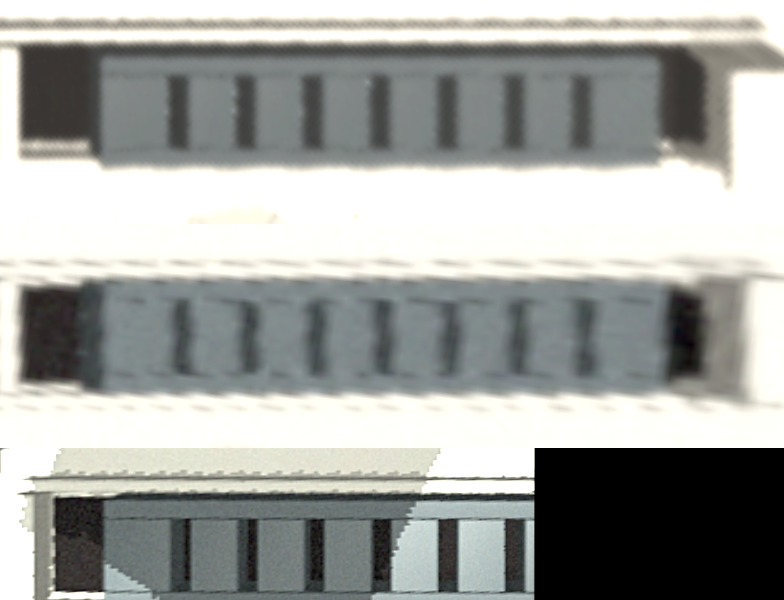

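View pics/w3.png

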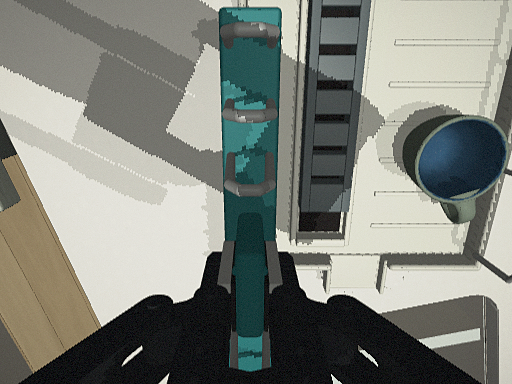

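The rectified views agree on the middle slot: y ≈ -14 mm and x ≈ -35.2 mm in the drainer frame (scene -14.3, side -12.9, wrist -13.9). The wrist view shows the comb clear of the rail (columns 305–360) and the cup at (460,160). I move over the rail next.

send_rows:
  commands:
    - [[0.4, 0.32, 0, 0, 0, 0], [0.63, 0.5, 0, 0, 0, 0], [0.63, 0.5, 0, 0, 0, 0], [0.63, 0.5, 0, 0, 0, 0], [0.24, 0.2, 0, 0, 0, 0], [0, 0, 0, 0, 0, 0], [0, 0, 0, 0, 0, 0]]

```text
time_s: 7.68
eef_pos: [0.4563, -0.1216, 0.3132]
eef_rot: [-0.001, 0.787, 0.617, -0.001]
wrist_force: [-1.1, 0.7, -2.7]
opening: 0.13
grasp_force: 59.0
```

send_rows:
  commands:
    - [[0, 0, 0.5, 0, 0, 0], [0, 0, 0.7, 0, 0, 0], [0, 0, 0.5, 0, 0, 0], [0, 0, 0.3, 0, 0, 0], [0, 0, 0, 0, 0, 0], [0, 0, 0, 0, 0, 0], [0, 0, 0, 0, 0, 0]]

```text
time_s: 8.27
eef_pos: [0.4568, -0.1223, 0.2547]
eef_rot: [0.001, 0.788, 0.616, 0.0]
wrist_force: [0.2, 0.4, -1.6]
opening: 0.129
grasp_force: 58.9
```

```bash
cat >> h.py <<'E'
def dr(x,y,z): return [*(CD+RD@[x/1000,y/1000]),z/1000]
def where():
    o=status.get_obs(); print("drainer mm",(o["eef_pos"][:2]-CD)@RD*1000,o["eef_pos"][2]*1000,"F(dr)",o["wrist_force"][:2]@RD,o["wrist_force"][2],"tq",o["torque"])
E
python3 - <<'E'
from h import *
where(); togo(dr(-35.2,-14.5,236),-13.95)
p=imaging.camera("side"); cv2.imwrite("pics/s4.png",cv2.resize(p["image"][180:372,130:386],(768,576)))
E
```

```text
drainer mm [-34.1927 -15.4387] 254.66314022292636 F(dr) [0.1057 0.4055] -1.6297208874173388 tq [0.0575 0.0025 0.0242]
t 8.2667 pos [ 0.4568 -0.1223  0.2547] yaw -14.001110686385676 F [ 0.2003  0.368  -1.6297] op 0.1289357556574676 58.940842151641846
shift mm [ 0.9467 -1.0321 18.6614] units [ 0.0316 -0.0344  0.622 ] turn units [ 0.0128  0.0047 -0.0089]
```

View pics/s4.png

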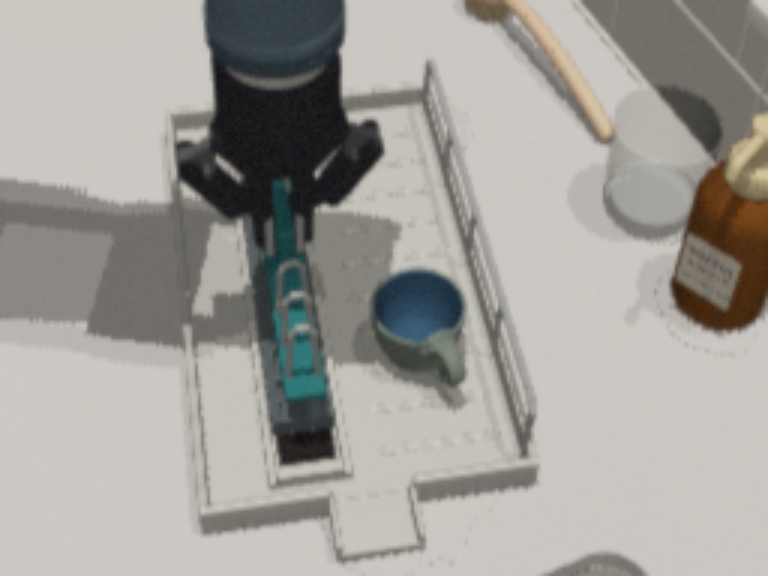

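The side view shows the comb above and parallel to the rail, and the cup clear of the gripper.

send_rows:
  commands:
    - [[0.03, -0.03, 0.2, 0, 0, 0], [0, 0, 0.2, 0, 0, 0], [0, 0, 0.2, 0, 0, 0], [0, 0, 0, 0, 0, 0], [0, 0, 0, 0, 0, 0]]

```text
time_s: 8.73
eef_pos: [0.4557, -0.1205, 0.2352]
eef_rot: [-0.001, 0.788, 0.616, -0.0]
wrist_force: [0.2, -0.6, -1.7]
opening: 0.129
grasp_force: 59.0
```

send_rows:
  commands:
    - [[0, 0, 0.03, 0, 0, 0], [0, 0, 0.03, 0, 0, 0], [0, 0, 0.03, 0, 0, 0], [0, 0, 0.03, 0, 0, 0], [0, 0, 0, 0, 0, 0], [0, 0, 0, 0, 0, 0]]

```text
time_s: 9.23
eef_pos: [0.4559, -0.1207, 0.2322]
eef_rot: [-0.0, 0.788, 0.616, -0.0]
wrist_force: [0.3, 0.2, -1.9]
opening: 0.132
grasp_force: 59.0
```

Run:
```python
from h import *
where(); togo(dr(-35.2,-14.5,231),-13.95)
```

```text
drainer mm [-35.4349 -14.0526] 232.19150235885556 F(dr) [0.2709 0.3245] -1.8974720690278635 tq [0.0235 0.0346 0.0102]
t 9.2333 pos [ 0.4559 -0.1207  0.2322] yaw -13.980322862727549 F [ 0.3412  0.2497 -1.8975] op 0.13228723304336928 58.98600161075592
shift mm [-0.4473  0.2352  1.1915] units [-0.0149  0.0078  0.0397] turn units [-0.0005  0.     -0.0053]
```

send_rows:
  commands:
    - [[0, 0, 0.03, 0, 0, 0], [0, 0, 0.03, 0, 0, 0], [0, 0, 0, 0, 0, 0], [0, 0, 0, 0, 0, 0]]

```text
time_s: 9.57
eef_pos: [0.4559, -0.1207, 0.2303]
eef_rot: [-0.0, 0.788, 0.616, -0.0]
wrist_force: [0.6, -0.4, -1.4]
opening: 0.132
grasp_force: 59.0
```

send_rows:
  commands:
    - [[0, 0, 0.03, 0, 0, 0], [0, 0, 0.03, 0, 0, 0], [0, 0, 0.03, 0, 0, 0], [0, 0, 0, 0, 0, 0], [0, 0, 0, 0, 0, 0]]

```text
time_s: 9.98
eef_pos: [0.4559, -0.1207, 0.2276]
eef_rot: [-0.0, 0.788, 0.616, -0.0]
wrist_force: [-0.2, -0.3, -2.3]
opening: 0.133
grasp_force: 59.0
```

send_rows:
  commands:
    - [[0, 0, 0.03, 0, 0, 0], [0, 0, 0.03, 0, 0, 0], [0, 0, 0, 0, 0, 0], [0, 0, 0, 0, 0, 0]]

```text
time_s: 10.32
eef_pos: [0.4559, -0.1207, 0.2258]
eef_rot: [-0.0, 0.788, 0.616, -0.0]
wrist_force: [-0.6, 0.5, -1.7]
opening: 0.129
grasp_force: 59.0
```

send_rows:
  commands:
    - [[0, 0, 0.04, 0, 0, 0], [0, 0, 0.04, 0, 0, 0], [0, 0, 0.04, 0, 0, 0], [0, 0, 0.04, 0, 0, 0], [0, 0, 0, 0, 0, 0], [0, 0, 0, 0, 0, 0]]

```text
time_s: 10.82
eef_pos: [0.4559, -0.1207, 0.2209]
eef_rot: [-0.0, 0.788, 0.616, -0.0]
wrist_force: [0.5, 0.3, -2.7]
opening: 0.13
grasp_force: 59.0
```

send_rows:
  commands:
    - [[0, 0, 0.03, 0, 0, 0], [0, 0, 0.02, 0, 0, 0], [0, 0, 0, 0, 0, 0], [0, 0, 0, 0, 0, 0]]

```text
time_s: 11.15
eef_pos: [0.4559, -0.1207, 0.2196]
eef_rot: [-0.0, 0.788, 0.616, -0.0]
wrist_force: [0.5, -0.1, -1.7]
opening: 0.129
grasp_force: 59.0
```

send_rows:
  commands:
    - [[0, 0, 0.025, 0, 0, 0], [0, 0, 0.015, 0, 0, 0], [0, 0, 0, 0, 0, 0], [0, 0, 0, 0, 0, 0]]

```text
time_s: 11.48
eef_pos: [0.456, -0.1207, 0.2184]
eef_rot: [0.0, 0.788, 0.616, 0.0]
wrist_force: [-0.5, 0.2, -1.8]
opening: 0.13
grasp_force: 59.0
```

Run:
```python
from h import *
where()
```

```text
drainer mm [-35.3869 -14.0626] 218.43734403953312 F(dr) [-0.5456  0.1172] -1.8493171980806384 tq [ 0.0174 -0.032   0.0312]
```

send_rows:
  commands:
    - [[0, 0, 0.02, 0, 0, 0], [0, 0, 0, 0, 0, 0], [0, 0, 0, 0, 0, 0]]

```text
time_s: 11.73
eef_pos: [0.456, -0.1207, 0.2179]
eef_rot: [0.0, 0.788, 0.616, 0.0]
wrist_force: [-0.7, 0.3, 1.1]
opening: 0.129
grasp_force: 59.4
```

send_rows:
  commands:
    - [[0, 0, 0.02, 0, 0, 0], [0, 0, 0, 0, 0, 0], [0, 0, 0, 0, 0, 0]]

```text
time_s: 11.98
eef_pos: [0.456, -0.1207, 0.2174]
eef_rot: [0.0, 0.788, 0.616, 0.0]
wrist_force: [-0.7, -0.3, 2.6]
opening: 0.13
grasp_force: 59.8
```

The bar is seated: contact begins at TCP z ≈ 218 mm, with a net press of about 4.5 N. Next I slide toward +y, which is tool +x.

send_rows:
  commands:
    - [[0.05, 0, 0, 0, 0, 0], [0.06, 0, 0, 0, 0, 0], [0.06, 0, 0, 0, 0, 0], [0.06, 0, 0, 0, 0, 0], [0.05, 0, 0, 0, 0, 0], [0.04, 0, 0, 0, 0, 0], [0, 0, 0, 0, 0, 0], [0, 0, 0, 0, 0, 0]]

```text
time_s: 12.65
eef_pos: [0.4584, -0.1117, 0.2174]
eef_rot: [0.001, 0.788, 0.616, -0.0]
wrist_force: [-1.8, -4.2, 3.4]
opening: 0.132
grasp_force: 59.7
```

Run:
```python
from h import *
where()
```

```text
drainer mm [-35.1607  -4.713 ] 217.40319301013818 F(dr) [-0.7651 -4.497 ] 3.3647515095693117 tq [-0.703   0.2972  0.0047]
```

send_rows:
  commands:
    - [[0.03, 0, 0, 0, 0, 0], [0.03, 0, 0, 0, 0, 0], [0.03, 0, 0, 0, 0, 0], [0, 0, 0, 0, 0, 0], [0, 0, 0, 0, 0, 0]]

```text
time_s: 13.07
eef_pos: [0.4591, -0.109, 0.2174]
eef_rot: [0.0, 0.788, 0.616, 0.0]
wrist_force: [-1.7, -4.8, 3.4]
opening: 0.133
grasp_force: 59.7
```

send_rows:
  commands:
    - [[0.02, 0, 0, 0, 0, 0], [0.02, 0, 0, 0, 0, 0], [0, 0, 0, 0, 0, 0], [0, 0, 0, 0, 0, 0]]

```text
time_s: 13.4
eef_pos: [0.4594, -0.1078, 0.2174]
eef_rot: [0.0, 0.788, 0.616, 0.0]
wrist_force: [-1.9, -5.4, 2.4]
opening: 0.134
grasp_force: 59.7
```

Run:
```python
from h import *
where()
```

```text
drainer mm [-35.1946  -0.7056] 217.3690403109565 F(dr) [-0.549  -5.7363] 2.42247392140113 tq [-0.8543  0.1735 -0.0121]
```

send_rows:
  commands:
    - [[0.03, 0, 0, 0, 0, 0], [0, 0, 0, 0, 0, 0], [0, 0, 0, 0, 0, 0]]

```text
time_s: 13.65
eef_pos: [0.4596, -0.1069, 0.2173]
eef_rot: [0.0, 0.788, 0.616, 0.0]
wrist_force: [-0.2, -4.6, 2.8]
opening: 0.129
grasp_force: 59.7
```

send_rows:
  commands:
    - [[0.03, 0, 0, 0, 0, 0], [0, 0, 0, 0, 0, 0], [0, 0, 0, 0, 0, 0]]

```text
time_s: 13.9
eef_pos: [0.4598, -0.1059, 0.2173]
eef_rot: [0.0, 0.788, 0.616, 0.0]
wrist_force: [0.7, -4.7, 2.8]
opening: 0.127
grasp_force: 59.7
```

send_rows:
  commands:
    - [[0.03, 0, 0, 0, 0, 0], [0, 0, 0, 0, 0, 0], [0, 0, 0, 0, 0, 0]]

```text
time_s: 14.15
eef_pos: [0.46, -0.1051, 0.2173]
eef_rot: [0.0, 0.788, 0.616, 0.0]
wrist_force: [1.0, -5.3, 2.9]
opening: 0.134
grasp_force: 59.8
```

send_rows:
  commands:
    - [[0.03, 0, 0, 0, 0, 0], [0, 0, 0, 0, 0, 0], [0, 0, 0, 0, 0, 0]]

```text
time_s: 14.4
eef_pos: [0.4601, -0.1048, 0.2174]
eef_rot: [0.001, 0.788, 0.616, -0.0]
wrist_force: [-1.4, -9.4, 2.7]
opening: 0.133
grasp_force: 59.8
```

The force is rising, so this is the end stop. One more small push should confirm it.

send_rows:
  commands:
    - [[0.03, 0, 0, 0, 0, 0], [0, 0, 0, 0, 0, 0], [0, 0, 0, 0, 0, 0]]

```text
time_s: 14.65
eef_pos: [0.4603, -0.1045, 0.2174]
eef_rot: [0.001, 0.788, 0.616, -0.001]
wrist_force: [-3.9, -13.4, 2.3]
opening: 0.127
grasp_force: 59.8
```

Run:
```python
from h import *
where()
p=imaging.camera("scene"); cv2.imwrite("pics/s5.png",cv2.resize(p["image"][200:350,190:390],(800,600)))
```

```text
drainer mm [-35.1282   2.7415] 217.44712186377032 F(dr) [ -0.5084 -13.9286] 2.278615946182435 tq [-1.9891  0.5309 -0.0159]
```

View pics/s5.png

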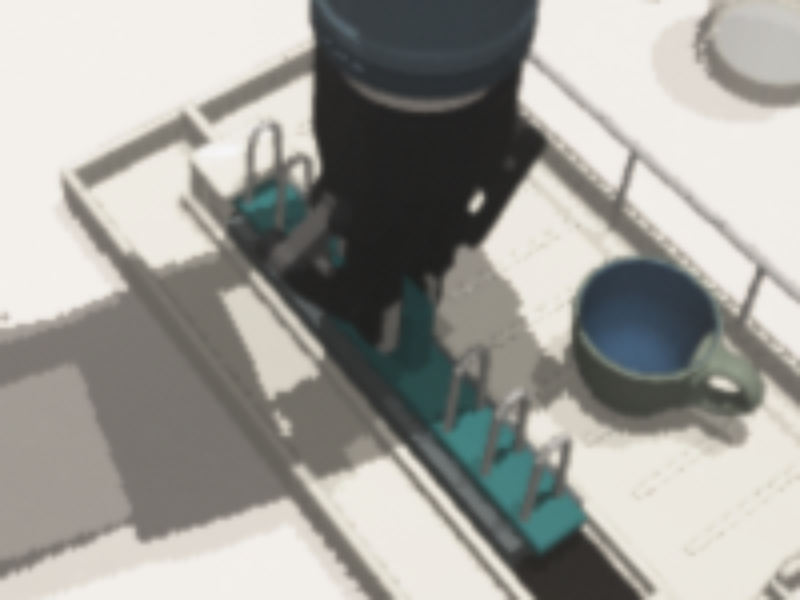

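The bar's +y end is under the keeper, at about (270,190) in the crop, and the cup is untouched. The rail is against its stop after 17 mm of travel, with 14 N felt. I ease off slightly, release and lift.

send_rows:
  commands:
    - [[-0.03, 0, 0, 0, 0, 0], [0, 0, 0, 0, 0, 0], [0, 0, 0, 0, 0, 0]]

```text
time_s: 14.95
eef_pos: [0.4601, -0.1048, 0.2174]
eef_rot: [0.001, 0.788, 0.616, -0.0]
wrist_force: [-0.9, -8.6, 2.6]
opening: 0.128
grasp_force: 59.7
```

send_rows:
  commands:
    - [[0, 0, 0, 0, 0, 0], [0, 0, 0, 0, 0, 0], [0, 0, 0, 0, 0, 0], [0, 0, 0, 0, 0, 0], [0, 0, 0, 0, 0, 0], [0, 0, 0, 0, 0, 0]]
  jaw: 0.5

```text
time_s: 15.45
eef_pos: [0.4599, -0.1038, 0.217]
eef_rot: [-0.0, 0.788, 0.616, -0.0]
wrist_force: [-0.7, -1.0, 0.3]
opening: 0.5
grasp_force: 0.0
```

send_rows:
  commands:
    - [[0, 0, -0.1, 0, 0, 0], [0, 0, -0.3, 0, 0, 0], [0, 0, -0.7, 0, 0, 0], [0, 0, -0.9, 0, 0, 0], [0, 0, -0.9, 0, 0, 0], [0, 0, -0.6, 0, 0, 0], [0, 0, 0, 0, 0, 0], [0, 0, 0, 0, 0, 0]]

```text
time_s: 16.12
eef_pos: [0.4604, -0.1042, 0.324]
eef_rot: [0.002, 0.788, 0.616, 0.001]
wrist_force: [-0.2, -0.2, -0.4]
opening: 0.503
grasp_force: 0.0
```

Run:
```python
from h import *
where()
out=[]
for n in ["wrist","side","scene"]:
    p=imaging.camera(n)
    im=p["image"].astype(int);P=pts(p,np.ones((384,512),bool)); v,u=np.nonzero(p["depth"]>0); C=im[v,u]
    L=(P[:,:2]-CD)@RD*1000
    t=(C[:,1]-C[:,2]>15)&(C[:,0]-C[:,2]>15)&(abs(L[:,0]+35)<30)&(abs(L[:,1])<140)&(P[:,2]>.03)&(P[:,2]<.042)
    if t.sum()>10: 
        print(n,t.sum(),np.percentile(L[t],[1,50,99],axis=0),np.polyfit(L[t][:,1],P[t][:,2]*1000,1))
    r=cv2.convertScaleAbs(rect(p,x0=-85,x1=5,y0=-145,y1=135,z=.036,s=2.2),alpha=1.3); out.append(r)
cv2.imwrite("pics/fin.png",np.vstack(out)[:600])
```

```text
drainer mm [-35.0184   3.0038] 323.9603331091127 F(dr) [-0.1109 -0.2014] -0.42452235091683255 tq [-0.0338  0.0032 -0.0558]
wrist 5139 [[-49.5389 -99.4712]
 [-36.7878  32.5498]
 [-24.0761  97.3042]] [ 0.0008 34.6286]
side 596 [[ -47.8498 -108.1213]
 [ -36.4351  -31.7066]
 [ -22.2779   99.5537]] [ 0.0029 35.8301]
scene 1196 [[ -48.85   -108.0704]
 [ -39.735   -30.0734]
 [ -23.764    96.8193]] [-0.0015 36.1269]
```

View pics/fin.png

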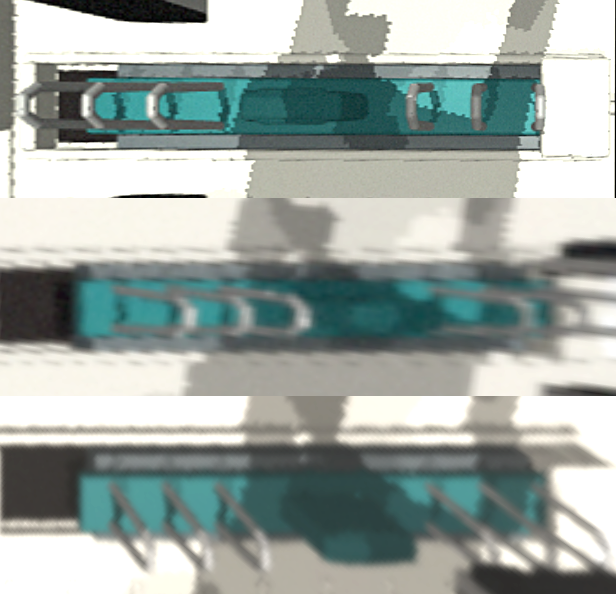

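The bar lies flat at z ≈ 36 mm with its -y end at about -109, and its +y end is under the keeper. Nothing else has moved and the gripper is clear.

```bash
python3 -c "
from bench import ctrl; print(ctrl.hand_in())"
```

```text
the job is handed in; nothing more can be done
None
```

The comb is refitted and handed in: all the teeth went into their slots, the bar lies flat on the rail, and comb and rail are against the end stop under the keeper; the cup, glass and brush were not touched.

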